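Shut the bench parts chest with the fingertips

TASK

Close up the grey parts chest on the bench: gently push both open drawers fully home and push the red lid down flat until it is shut, using only the fingertips, without grasping anything or forcing a part that has reached its stop. Do not lift or take out what lies in the tray, leave everything else on the bench standing where it is, and finish with the hand clear.

Things in the scene. Friction and masses are not known exactly. Their poses are not given: they have to be found in the camera images.
- chest: grey chest fixed to the bench. Origin: centre of its underside. Its x axis points from the drawer side (towards the robot) to its back, y to its left seen from the robot, z up. Lower part 180 mm deep (x -90 to 90), 320 wide, 80 high, with two drawers side by side; on it, set back 50 mm, an open tray (x -40 to 90, full width, rim 125 mm above the bench) that the red lid covers
- lid (a joint): angle of the red lid, rad: 0 = shut flat on the tray, grows as it opens upward. It is hinged along the chest's back edge; its friction hinge keeps it wherever it is left (about 1 to 2 N at the free edge pushes it down) and it has no latch.
- drawer_left (a joint): how far the left drawer (blue) is pulled out, m: 0 = fully home, its front panel against the chest. It slides along the chest's x axis on a plain runner (1 to 3 N, no latch or spring, hard stop when home).
- front_left (a point): middle of the outer face of the left drawer's blue front panel, 45 mm above the bench. The panel is flat, without a handle, 150 mm wide, 12 mm thick, from 6 to 74 mm above the bench; when home this point is at chest x -102 mm, y +79 mm. The drawer behind is open on top.
- drawer_right (a joint): how far the right drawer (orange) is pulled out, m: 0 = fully home, its front panel against the chest. It slides along the chest's x axis on a plain runner (1 to 3 N, no latch or spring, hard stop when home).
- front_right (a point): middle of the outer face of the right drawer's orange front panel, 45 mm above the bench. The panel is flat, without a handle, 150 mm wide, 12 mm thick, from 6 to 74 mm above the bench; when home this point is at chest x -102 mm, y -79 mm. The drawer behind is open on top.
- lid_hinge (a point): middle of the lid's hinge line at the height of the shut lid's upper face: chest x +90 mm, y 0, 132 mm above the bench. Axes as the chest's; the lid turns about the chest's y direction (true axis 6 mm below this point).
- lid_edge (a point): middle of the lid's free edge on its upper (outer) face, 136 mm from the hinge line. The lid is a flat red plate 136 mm by 324 mm, 6 mm thick, no handle. Open at angle q this point is at chest x = 90 - 136 cos q + 6 sin q mm, height 126 + 136 sin q + 6 cos q mm.
- buffing_wheel: yellow polishing wheel lying flat in the tray under the lid, 64 mm across, 20 mm high; a bystander, origin at the centre of its underside
- polish_bar: green bar of polishing compound lying in the tray under the lid, 35 x 90 x 24 mm; a bystander, origin at the centre of its underside
- battery: black and red power-tool battery standing on the bench left of the chest, 110 x 75 x 67 mm; a bystander, origin at the centre of its underside
- spray_bottle: closed amber bottle with white cap standing on the bench right of the chest, 64 mm across, 150 mm high; a bystander, origin at the centre of its underside
- jar: closed glass jar standing on the bench right of the chest, 60 mm across, 80 mm high; a bystander, origin at the centre of its underside
- tape_roll: blue tape roll lying flat on the bench left of the chest, 90 mm across, 24 mm high; a bystander, origin at the centre of its underside
- screwdriver: screwdriver lying on the bench to the left, nearer the robot, 180 mm long; a bystander, lying along its own x axis

How it is judged (in metres and radians):
At the end, for the whole second after the job is handed in: Both drawers are within 4 mm of fully home, the lid is within 0.04 rad (2 degrees) of shut, all at rest, and every loose thing is within 30 mm of where it began (value of joint each of drawer_left, drawer_right below 0.004 m and value of joint lid below 0.04 rad and velocity of joint drawer_left between -0.02 and 0.02 m/s and velocity of joint drawer_right between -0.02 and 0.02 m/s and velocity of joint lid between -0.02 and 0.02 rad/s and distance of each of buffing_wheel, polish_bar, battery, spray_bottle, jar, tape_roll, screwdriver from where it was at the start of the episode below 0.03 m); the robot touches nothing.
It fails at once if the chest, a drawer or the lid is forced (the fingers press on it with over 40 N) (contact force between the fingers and chest above 40 N).
It fails at once if something lying in the tray is lifted (20 mm or more) (height (world z) of any of buffing_wheel, polish_bar above 0.1 m).
It fails at once if a bystander on the bench is shoved or carried more than 30 mm, or lifted 20 mm (distance of any of battery, spray_bottle, jar, tape_roll, screwdriver from where it was at the start of the episode above 0.03 m or height (world z) of any of battery, spray_bottle, jar, tape_roll, screwdriver above 0.03 m).
It fails at once if a standing thing is tipped over (angle between any of battery, spray_bottle, jar's own z axis and vertical above 0.5 rad).
It also fails if it takes over 58 s, if anything falls off the work surface, if the arm or the gripper's body presses on something with over 40 N, if the wrist force passes 120 N, or if a joint passes its speed limit or range.

ROBOT

A 6-joint arm with a two-finger parallel gripper is mounted at the origin on the work surface. World frame = base frame: x ahead of the robot, y to its left, z up, the work surface at z = 0. Lengths are in m, angles in degrees, forces in N, time in s.
With the tool pointing down it reaches from about 0.25 to 0.8 m from the base axis. Payload 8.5 kg.
Tool frame: the origin (TCP) lies at the very end of the fingers, on their centre line; the grasp point (between the pads) lies 19 mm behind it; z points along the fingers, y is the line along which they close (so a half turn about z gives the same grasp; the last joint's range is limited). The gripper opens to 85 mm and grips with 20 to 120 N. Pads are 22 mm wide; open, the fingers measure 114 mm over their backs; the gripper's body (76 mm by 85 mm) begins 54 mm behind the grasp point. The pads swing forward as they close: fully open they stand 13 mm farther back than shut.
Start: joints at [75.86, 13.648, -0.773, 75.585, 0, 90], TCP at [0.128, 0.509, 0.202] pointing down, gripper open.
Joint ranges: [-152.45, 152.45], [-59.26, 108.67], [-65.41, 83.53], [-104.44, 129.93], [-82.83, 76.93], [-180, 180]. Speed limits (degrees/s): [127.2, 127.2, 159.86, 180, 180, 180].

INTERFACE

Orientations are given as [roll, pitch, yaw] about the fixed x, y, z axes, in that order (R = Rz(yaw) Ry(pitch) Rx(roll)).
In Python, from workcell import manip, command_gripper, vision, monitor gives the robot as it stands. Calls block until the motion is done:
- manip.reach(position, orientation): joint-space move of the TCP to a pose.
- manip.move_linear(position, max_speed=0.15, rotation=None): straight line of the TCP; rotation=None keeps the orientation; max_speed is the mean speed in m/s.
- manip.goto_joints(angles): joint-space move.
- command_gripper(opening, f_grip=None): finger opening in m; f_grip is the grip in N (None keeps the last); returns when the fingers have stopped.
- manip.sleep(seconds).
- manip.solve_ik(position, orientation): joint angles nearest the present ones, or None.
- vision.read_camera(name): name is "side" or "top" or "wrist"; returns a dict with "img" (420x560x3 uint8, red, green, blue), "camera_matrix" (3x3 intrinsics, pixels), "R" (3x3) and "t" (3): a world point X has camera coordinates R X + t; the wrist camera has in their place "mount" (4x4, takes a point from camera to tool coordinates, whose origin is the TCP and whose axes are the flange's). Camera axes: x right, y down, z forward; pixel columns grow to the right and rows downward; lengths in m; the calibration is good to about 2 mm. A picture is of the moment at which its call begins: read the wrist's pose just before it. There is no depth.
A pose or a line that the arm cannot do raises manip.PlanningError and nothing moves.
- manip.finish_job(): hands the job in; it is judged then, once.
Readings, each from a call of its own:
- monitor.read_clock(): time.
- monitor.read_qpos(): joint angles.
- monitor.read_joint_vel(): joint speeds.
- monitor.read_joint_efforts(): joint torques, N m.
- monitor.read_tcp_pos(): TCP position.
- monitor.read_orientation(): TCP orientation.
- monitor.read_wrist_force(): force on the tool from outside, world axes, zero at the start.
- monitor.read_moment(): the same for the moment, N m.
- monitor.read_opening(): finger opening in m.
- monitor.read_gripper_force(): force on a finger pad.
Only numpy, scipy, OpenCV 4.12 (cv2) and the standard library are available. Lean on these libraries where they do the work, as an engineer would, in place of code of your own. Each camera call takes 0.05 s, during which the arm holds its last target. There are 200 camera calls.

## Working session

There is one attempt and no reset: what is moved stays moved. The work goes in short steps, each a Python script; the robot and the scene stay as the last script left them, time stands still between calls to the robot, and variables do not carry over. Pictures are saved under pics/ and viewed, at most 10 in all, crops included, and the job is handed in when it is done.

```bash
mkdir -p pics; python3 - <<'E'
from workcell import manip, command_gripper, vision, monitor
import cv2,numpy as np,pickle
d={}
for n in("top","side"):
    c=vision.read_camera(n);d[n]=c
    cv2.imwrite(f"pics/{n}0.png",c["img"][:,:,::-1])
    R=np.array(c["R"]);print(n,-R.T@c["t"],R[2],c["camera_matrix"])
pickle.dump(d,open("c0.pkl","wb"));print(monitor.read_clock(),monitor.read_orientation())
E
```

```text
top [0.40793294 0.05855306 1.29848816] [ 0.1344749  -0.01604005 -0.99078717] [[442.30657826   0.         276.11180438]
 [  0.         442.30657826 215.96323021]
 [  0.           0.           1.        ]]
side [ 0.41649399 -0.82024304  0.61046637] [ 0.15223933  0.85654011 -0.49311482] [[386.97685549   0.         282.86833273]
 [  0.         386.97685549 213.15967517]
 [  0.           0.           1.        ]]
0.1 [-1.79926557e+02 -5.10387656e-04  1.65861675e+02]
```

View pics/top0.png

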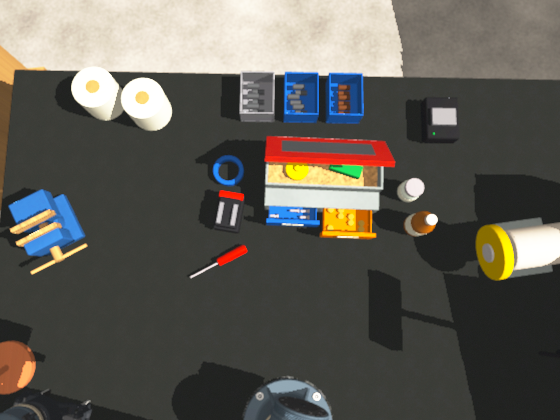

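View pics/side0.png

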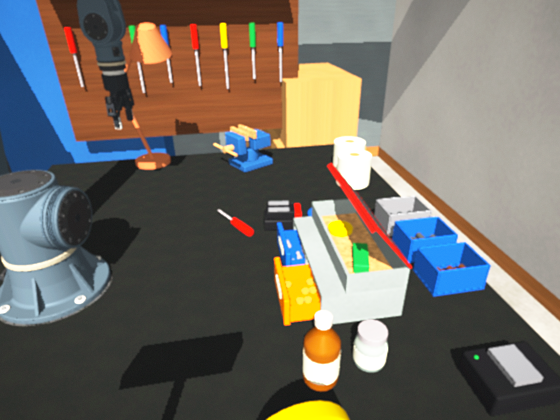

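Top view: chest at about (265–383, 138–240), with the left (blue) drawer slightly open, the right (orange) open further and the lid up. Bottle and jar are at about (420,222) and (410,188), the battery at (230,212). The side view shows the lid tilted backwards. I'll zoom in for exact pixels.

```bash
python3 - <<'E'
import cv2
a=cv2.imread("pics/top0.png")[125:250,200:400];cv2.imwrite("pics/topz.png",cv2.resize(a,None,fx=4,fy=4,interpolation=cv2.INTER_CUBIC))
a=cv2.imread("pics/side0.png")[160:330,260:420];cv2.imwrite("pics/sidez.png",cv2.resize(a,None,fx=3.5,fy=3.5,interpolation=cv2.INTER_CUBIC))
E
```

```text
(no output)
```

View pics/topz.png

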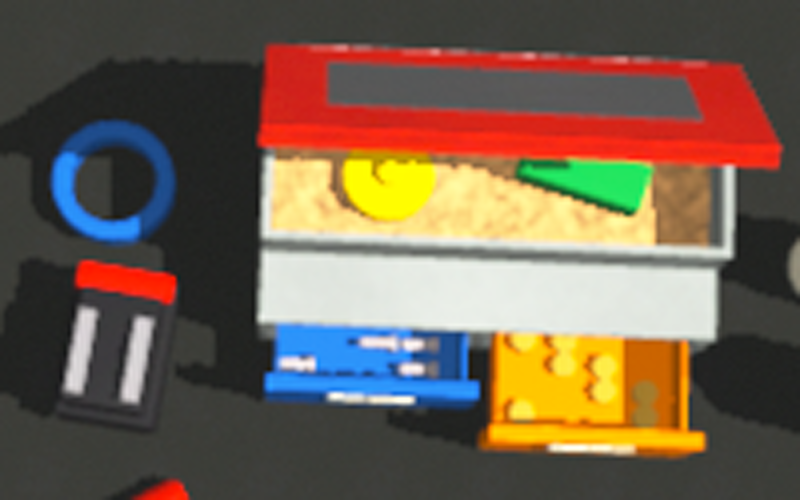

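View pics/sidez.png

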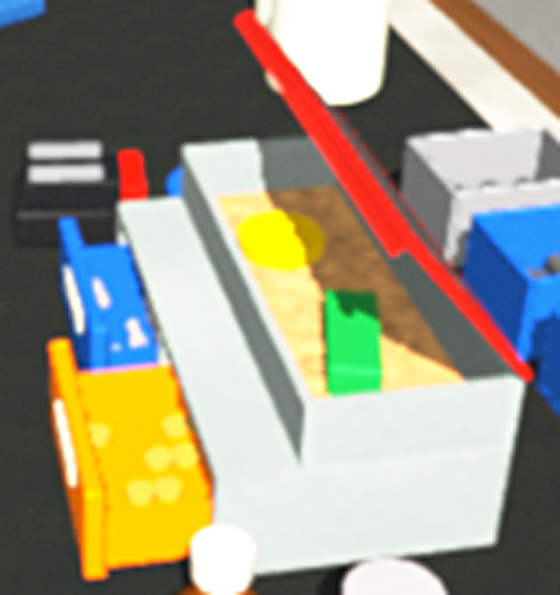

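The zoom shows the rim and step corners, the lid's free edge (top crop (259,138)–(779,154), side crop (245,15)–(395,250)) and the outer top edges of the panels. I'll fit the chest pose, lid angle and drawer openings to these points.

```bash
cat > fit.py <<'E'
import numpy as np,pickle
from scipy.optimize import least_squares
d=pickle.load(open("c0.pkl","rb"))
def proj(n,X):
    c=d[n];p=np.array(c["camera_matrix"])@(np.array(c["R"])@X+c["t"]);return p[:2]/p[2]
T=lambda u,v:np.array([200+(u+.5)/4-.5,125+(v+.5)/4-.5]); S=lambda u,v:np.array([260+(u+.5)/3.5-.5,160+(v+.5)/3.5-.5])
def lid(s):return lambda p:(.09-.136*np.cos(p[3])+.003*np.sin(p[3]),s*.162,.126+.136*np.sin(p[3])+.003*np.cos(p[3]))
k=lambda *a:(lambda p:a)
dr=lambda i,y:(lambda p:(-.102-p[i],y,.074))
obs=[("top",T(262,250),k(-.04,.16,.125)),("top",T(733,260),k(-.04,-.16,.125)),("top",T(258,325),k(-.09,.16,.08)),("top",T(717,341),k(-.09,-.16,.08)),
("side",S(303,403),k(-.04,-.16,.125)),("side",S(182,147),k(-.04,.16,.125)),("side",S(523,380),k(.09,-.16,.125)),("side",S(497,543),k(.09,-.16,0)),
("top",T(259,138),lid(1)),("top",T(779,154),lid(-1)),("side",S(245,15),lid(1)),("side",S(397,250),lid(-1)),
("top",T(267,388),dr(4,.154)),("top",T(477,395),dr(4,.004)),("top",T(482,443),dr(5,-.004)),("top",T(704,449),dr(5,-.154)),("side",S(50,345),dr(5,-.004)),("side",S(85,488),dr(5,-.154)),("side",S(62,222),dr(4,.154))]
def W(p,l):
    c,s=np.cos(p[2]),np.sin(p[2]);return np.array([p[0]+c*l[0]-s*l[1],p[1]+s*l[0]+c*l[1],l[2]])
if __name__=="__main__":
    r=least_squares(lambda p:np.concatenate([proj(n,W(p,f(p)))-u for n,u,f in obs]),[.6,-.07,0,1,.05,.08],loss="soft_l1")
    print(r.x.round(4),np.degrees(r.x[2:4]));print(np.array([proj(n,W(r.x,f(r.x)))-u for n,u,f in obs]).round(1).tolist());np.save("p.npy",r.x)
    def ground(n,u,z):
        c=d[n];R=np.array(c["R"]);o=-R.T@c["t"];v=R.T@np.linalg.solve(c["camera_matrix"],[*u,1]);return (o+v*(z-o[2])/v[2]).round(3)
    for nm,u,z in [("bottlecap",(431,219),.15),("jar",(416,185),.08),("bat",(230,208),.067),("tape",(228,170),.024),("sd tip",(190,277),.01),("sd end",(246,249),.02)]:print(nm,ground("top",u,z))
E
python3 fit.py
```

```text
[ 0.6886 -0.0899 -0.0248  0.8481  0.0321  0.0636] [-1.42135212 48.59027401]
[[-0.3, -2.6], [-0.1, -0.4], [0.1, -0.5], [-0.3, -0.0], [0.7, 1.0], [-0.4, -0.3], [0.1, 0.6], [-1.1, -0.1], [0.0, -0.1], [0.1, 1.2], [-1.5, -0.5], [0.2, -1.9], [-0.6, -0.2], [0.6, 0.1], [1.9, -0.6], [0.1, 0.0], [-0.3, -1.0], [-0.1, 1.7], [-0.2, -1.1]]
bottlecap [ 0.562 -0.368  0.15 ]
jar [ 0.667 -0.355  0.08 ]
bat [0.596 0.169 0.067]
tape [0.715 0.181 0.024]
sd tip [0.402 0.283 0.01 ]
sd end [0.484 0.124 0.02 ]
```

```bash
cat > h.py <<'E'
import numpy as np
from workcell import manip, command_gripper, vision, monitor
from fit import W
p=np.load("p.npy");yaw=np.degrees(p[2]);ORI=[180,0,yaw]
F=lambda:np.array(monitor.read_wrist_force())
def drawer(y,q,z=.04):
    """push a drawer home: approach the face, then 1.5 mm steps until the stop is felt"""
    at=lambda x:W(p,(x,y,z))
    face=-.102-q-.011
    a=at(face-.03); manip.reach([a[0],a[1],.2],ORI); manip.move_linear(a,.12)
    f0=F()
    manip.move_linear(at(face-.008),.05)
    x=face-.008; log=[]
    while x<-.102-.011+.010:
        x+=.004 if x<-.113-.014 else .001
        manip.move_linear(at(x),.04)
        f=(F()-f0)[0]; log.append((round(1e3*(x+.113),1),round(f,1)))
        if abs(f)>7: break
    print(log, monitor.read_tcp_pos())
    manip.move_linear(at(x-.03),.1); b=at(x-.03); manip.move_linear([b[0],b[1],.2],.2)
    print("t",monitor.read_clock())
E
python3 - <<'E'
from h import *
print(vision.read_camera("wrist")["mount"])
command_gripper(0.0)
drawer(.079,p[4])
E
```

```text
[[-1.72950107e-03 -9.46993402e-01 -3.21248354e-01  8.45191596e-02]
 [ 9.99998449e-01 -1.53043360e-03 -8.72184609e-04 -1.20110413e-03]
 [ 3.34303795e-04 -3.21249364e-01  9.46994580e-01 -1.71025976e-01]
 [ 0.00000000e+00  0.00000000e+00  0.00000000e+00  1.00000000e+00]]
[(np.float64(-36.1), np.float64(-1.0)), (np.float64(-32.1), np.float64(-1.7)), (np.float64(-28.1), np.float64(-0.9)), (np.float64(-24.1), np.float64(-0.5)), (np.float64(-20.1), np.float64(-0.6)), (np.float64(-16.1), np.float64(-0.2)), (np.float64(-12.1), np.float64(-0.4)), (np.float64(-11.1), np.float64(-1.4)), (np.float64(-10.1), np.float64(-1.6)), (np.float64(-9.1), np.float64(-1.1)), (np.float64(-8.1), np.float64(-0.9)), (np.float64(-7.1), np.float64(-1.6)), (np.float64(-6.1), np.float64(-1.9)), (np.float64(-5.1), np.float64(-0.9)), (np.float64(-4.1), np.float64(-0.9)), (np.float64(-3.1), np.float64(-0.7)), (np.float64(-2.1), np.float64(-2.4)), (np.float64(-1.1), np.float64(-1.7)), (np.float64(-0.1), np.float64(-1.7)), (np.float64(0.9), np.float64(-0.9)), (np.float64(1.9), np.float64(-2.4)), (np.float64(2.9), np.float64(-6.5)), (np.float64(3.9), np.float64(-8.8))] [ 0.5794373  -0.00814761  0.03983533]
t 14.0333
```

```bash
cat >> h.py <<'E'
def lid(q0,r=.118,off=.011):
    def at(q,dz=0):
        return W(p,(.09-r*np.cos(q)+.006*np.sin(q)+off,0,.126+r*np.sin(q)+.006*np.cos(q)+dz))
    a=at(q0+.15); manip.reach([a[0],a[1],.33],ORI); manip.move_linear(a,.12); f0=F(); log=[]
    for q in np.arange(q0+.08,.07,-.08):
        manip.move_linear(at(q),.06); f=(F()-f0)[2]; log.append((round(q,2),round(f,1)))
        if abs(f)>12: print("stop",log);return
    for dz in np.arange(.006,-.007,-.001):
        manip.move_linear(at(0,dz),.03); f=(F()-f0)[2]; log.append((round(dz*1e3),round(f,1)))
        if abs(f)>7: break
    print([tuple(map(float,l)) for l in log],monitor.read_tcp_pos())
    b=at(0,.12); manip.move_linear(b,.2); print("t",monitor.read_clock())
E
python3 - <<'E'
from h import *
lid(p[3])
drawer(-.079,p[5])
import cv2
b=monitor.read_tcp_pos(); manip.move_linear([.40,b[1],.25],.2)
ims=[vision.read_camera(n)["img"][:,:,::-1] for n in("top","side")]
cv2.imwrite("pics/end.png",np.vstack([cv2.resize(ims[0][125:250,200:440],None,fx=2.5,fy=2.5),cv2.resize(ims[1][200:330,240:480],(600,285))]))
print(monitor.read_clock())
E
```

```text
[(0.93, 0.2), (0.85, 0.0), (0.77, 0.4), (0.69, -0.3), (0.61, 1.8), (0.53, 0.4), (0.45, 0.5), (0.37, 0.6), (0.29, 0.1), (0.21, -0.2), (0.13, -0.6), (6.0, 1.1), (5.0, -0.1), (4.0, 0.0), (3.0, 0.3), (2.0, 0.8), (1.0, 0.8), (0.0, 0.3), (-1.0, -0.3), (-2.0, 0.6), (-3.0, -0.5), (-4.0, 0.6), (-5.0, 1.1), (-6.0, -0.1)] [ 0.67164471 -0.0894854   0.12594175]
t 27.7083
[(np.float64(-67.6), np.float64(-0.8)), (np.float64(-63.6), np.float64(-0.1)), (np.float64(-59.6), np.float64(0.6)), (np.float64(-55.6), np.float64(-0.7)), (np.float64(-51.6), np.float64(-0.1)), (np.float64(-47.6), np.float64(0.3)), (np.float64(-43.6), np.float64(-0.1)), (np.float64(-39.6), np.float64(-0.1)), (np.float64(-35.6), np.float64(-0.6)), (np.float64(-31.6), np.float64(-0.5)), (np.float64(-27.6), np.float64(-0.2)), (np.float64(-23.6), np.float64(-0.2)), (np.float64(-19.6), np.float64(-0.5)), (np.float64(-15.6), np.float64(0.4)), (np.float64(-11.6), np.float64(-0.4)), (np.float64(-10.6), np.float64(-1.5)), (np.float64(-9.6), np.float64(-2.3)), (np.float64(-8.6), np.float64(-0.2)), (np.float64(-7.6), np.float64(-0.7)), (np.float64(-6.6), np.float64(-0.3)), (np.float64(-5.6), np.float64(-1.8)), (np.float64(-4.6), np.float64(-2.2)), (np.float64(-3.6), np.float64(-1.4)), (np.float64(-2.6), np.float64(-2.3)), (np.float64(-1.6), np.float64(-1.5)), (np.float64(-0.6), np.float64(-0.1)), (np.float64(0.4), np.float64(-1.0)), (np.float64(1.4), np.float64(-2.5)), (np.float64(2.4), np.float64(-5.7)), (np.float64(3.4), np.float64(-9.1))] [ 0.57515518 -0.16609904  0.03984762]
t 39.5417
40.5667
```

View pics/end.png

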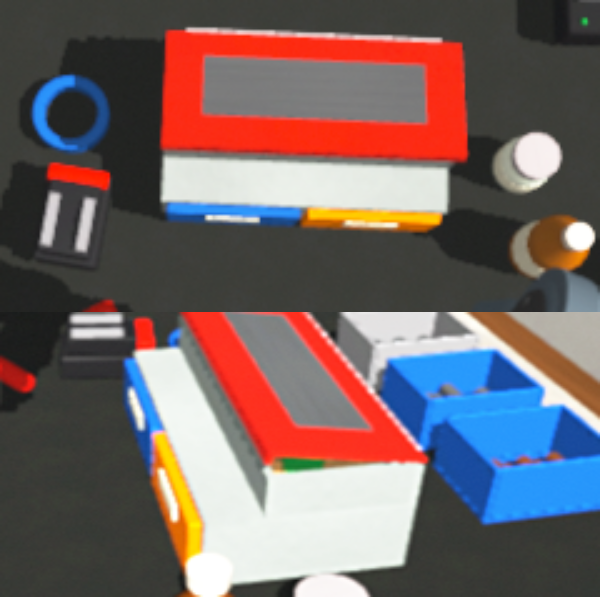

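The side view shows the lid still slightly up: a gap with green visible at crop (300,465). Both drawers look home. I'll push the lid on down until I feel the stop.

```bash
python3 - <<'E'
from h import *
import cv2
print(monitor.read_opening())
a=W(p,(-.017,0,.135)); manip.reach([a[0],a[1],.19],ORI); manip.move_linear(a,.12); f0=F(); a=np.array(a); log=[]
z=.1285
while z>.110:
    a[2]=z; manip.move_linear(a,.04); f=(F()-f0)[2]; log.append((round(z*1e3,1),round(float(f),1)))
    if abs(f)>6: break
    z-=.0015
print(log,monitor.read_tcp_pos())
a[2]=.19; manip.move_linear(a,.25); manip.move_linear([.47,a[1],.25],.3)
im=vision.read_camera("side")["img"][:,:,::-1]
cv2.imwrite("pics/end2.png",cv2.resize(im[200:330,240:480],None,fx=3,fy=3))
print(monitor.read_clock())
E
```

```text
8.831569554397906e-05
[(128.5, -0.3), (127.0, -0.5), (125.5, -0.4), (124.0, -1.1), (122.5, -0.0), (121.0, -0.9), (119.5, 0.6), (118.0, -0.3), (116.5, -0.3), (115.0, -0.3), (113.5, -0.1), (112.0, -0.6), (110.5, -0.2)] [ 0.67160598 -0.08946232  0.11035934]
46.9583
```

View pics/end2.png

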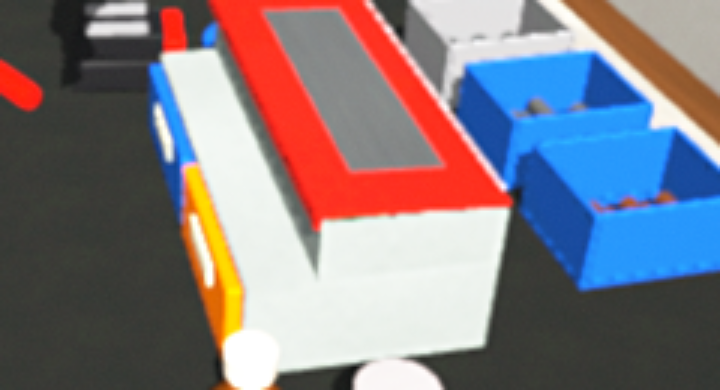

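The gap is gone in this view: the lid's near corner sits at crop (317,228). I'll check that corner against the predicted positions for small lid angles.

```bash
python3 - <<'E'
from fit import *
p=np.load("p.npy");import cv2
for q in(0,.04,.08,.12):
    print(q,[proj("side",W(p,(.09-.136*np.cos(q)+h*np.sin(q),s*.162,.126+.136*np.sin(q)+h*np.cos(q)))).round(1).tolist() for s,h in((-1,0),(-1,.006),(1,.006))])
for f,sx,sy,o in(("end2",3,3,0),("end",2.5,285/130,312)):
    im=cv2.imread(f"pics/{f}.png")[o:].astype(int)
    m=(im[:,:,2]>130)&(im[:,:,1]<70)&(im[:,:,0]<70)
    v,u=np.nonzero(m);u=(u+.5)/sx+239.5;v=(v+.5)/sy+199.5;k=(u>320)
    u,v=u[k],v[k];
    for t in(345,348,350,360,380,400):
        c=v[abs(u-t)<.4];print(f,t,c.max().round(1) if len(c) else None,end="; ")
    print()
E
```

```text
0 [[344.3, 276.4], [344.5, 273.9], [308.9, 198.9]]
0.04 [[344.5, 274.2], [344.8, 271.7], [309.1, 197.0]]
0.08 [[344.9, 271.9], [345.3, 269.5], [309.4, 195.2]]
0.12 [[345.3, 269.7], [345.9, 267.2], [309.7, 193.4]]
end2 345 275.7; end2 348 271.3; end2 350 271.3; end2 360 270.3; end2 380 269.0; end2 400 267.7; 
end 345 267.2; end 348 267.2; end 350 265.0; end 360 265.0; end 380 266.3; end 400 267.2;
```

The lid corner matches q ≈ 0.01. The 58 s limit leaves time for one firmer push until the stop is felt, so I'll do that, back off and hand in.

```bash
python3 - <<'E'
from h import *
f0=F()
a=np.array(W(p,(-.017,0,.135))); manip.reach([a[0],a[1],.15],ORI); a[2]=.114; manip.move_linear(a,.08); log=[]
z=.112
while z>.100 and monitor.read_clock()<53.5:
    a[2]=z; manip.move_linear(a,.04); f=(F()-f0)[2]; log.append((round(z*1e3,1),round(float(f),1)))
    if abs(f)>6: break
    z-=.001
print(log,monitor.read_clock())
a[2]=.19; manip.move_linear(a,.2)
im=vision.read_camera("side")["img"];print(monitor.read_clock())
m=(im[:,:,0]>130)&(im[:,:,1]<70)&(im[:,:,2]<70);print([int(np.nonzero(m[200:330,c])[0].max())+200 for c in(345,350,380)])
E
```

```text
[(112.0, -0.7), (111.0, -0.5), (110.0, 0.3), (109.0, -0.1), (108.0, 0.1), (107.0, 0.6), (106.0, -0.9), (105.0, -0.7), (104.0, 0.2), (103.0, -0.0), (102.0, 6.6)] 51.2083
51.85
[278, 273, 270]
```

```bash
python3 - <<'E'
from workcell import manip, monitor
print(manip.finish_job(),monitor.read_clock())
E
```

```text
the job is handed in; nothing more can be done
the job is handed in; nothing more can be done
```

I handed the job in at about 52 s of the 58 s limit: both drawers were pushed home and the lid down until I felt each stop (under 10 N), and the hand finished clear above the chest, but no verdict came back.

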